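Step-stack the sample trays for the drying oven

ROBOT

A 6-joint arm with a two-finger parallel gripper is mounted at the origin on the work surface. World frame = base frame: x ahead of the robot, y to its left, z up, the work surface at z = 0. Lengths are in m, angles in rad, forces in N, time in s.
With the tool pointing down it reaches from about 0.225 to 0.725 m from the base axis. Payload 3.1 kg.
Tool frame: the origin (TCP) lies on the centre line of the jaws, within the pads' length; the fingertips stand 19 mm ahead of it and the grasp point (between the pads) is the TCP; z points along the fingers, x is the direction in which the jaws open and shut, and the axes are right-handed (so a half turn about z gives the same grasp; the last joint's range is limited). The gripper opens to 85 mm and grips with 20 to 120 N. Pads are 22 mm wide; open, the fingers measure 114 mm over their backs; the gripper's body (76 mm by 85 mm) begins 54 mm behind the grasp point. The pads swing forward as they close: fully open they stand 13 mm farther back than shut.
Start: joints at [-1.353, 0.048, 0.099, 1.622, 0, 1.443], TCP at [0.178, -0.494, 0.25] pointing down, gripper open.
Joint ranges: [-2.91, 2.91], [-0.99, 1.94], [-1.21, 1.42], [-2.12, 2.29], [-1.49, 1.47], [-3.14, 3.14]. Speed limits (rad/s): [2.79, 2.79, 3.14, 3.14, 3.14, 3.14].

INTERFACE

Orientations are given as a 3x3 rotation matrix whose columns are the frame's x, y, z axes.
In Python, from bench import arm gives the robot as it stands.
- The arm moves only by the shell command python3 -m creep 'ROWS'. ROWS is a JSON object of lists of equal length, an entry for each row: "translation": the shift along the tool's x, y, z in mm, a list of three; "roll": the turn about the tool's z in degrees; "gripper": the opening, from 0 (shut) to 1 (fully open). A call has exactly 8 rows; each row is the pose to reach, as a shift and turn from the pose commanded when the call began, along the tool's axes at that moment; what a row does not reach only later rows make up. A row lasts 1/12 s, in which the tool goes at most 41.7 mm and 7.16 degrees, less where a joint would pass 70% of its speed; a pose out of reach is approached as far as the arm can. A call with a gripper value outside its range is refused whole. The fingers move at their own pace and stop on an object; the grip force is fixed at half the most. Time passes only in rows, so rows that repeat a pose let the fingers close, or fill a call up. It gives the time, the measured TCP pose, the force and the opening at its end, in the units of the state.
- arm.get_obs(): the state, without advancing time (a new reading comes with each control period).
- arm.grab_frame(name): name is "scene" or "side" or "wrist"; returns a dict with "image" (384x512x3 uint8, blue, green, red), "vfov" (degrees; the focal length in pixels is half the picture's height over the tangent of half this angle, whatever the lens; pixels are square), "cx", "cy" (the principal point, pixels), "R" (3x3) and "t" (3): a world point X has camera coordinates R X + t; the wrist camera has in their place "hand_eye" (4x4, takes a point from camera to tool coordinates, whose origin is the TCP and whose axes are the tool frame's). Camera axes: x right, y down, z forward; pixel columns grow to the right and rows downward; lengths in m; the calibration is good to about 2 mm. A picture is of the moment at which its call begins: read the wrist's pose just before it. There is no depth.
- arm.job_done(): hands the job in, once; it reports no verdict.
The state is a dict: "t": time; "qpos": joint angles; "joint_vel": joint speeds; "joint_efforts": joint torques, N m; "position": TCP position; "eef_rot": TCP orientation; "ft_force": force on the tool from outside, world axes, zero at the start; "ft_torque": the same for the moment, N m; "finger_gap": finger opening in m.
Only numpy, scipy, OpenCV 4.12 (cv2) and the standard library are available. Lean on these libraries where they do the work, as an engineer would, in place of code of your own. Each camera call takes 0.05 s, during which the arm holds its last target.

TASK

Get the sample trays ready for the drying oven as a stepped stack of three, thumb ledges sticking out at alternate ends. First, without lifting it, push the yellow-ledged middle tray along the bottom tray until its end rests against the bottom tray's blue lip; then set the loose blue-ledged tray squarely on top, its blue ledge on the same side as the bottom tray's and its plain end up against the middle tray's yellow lip, with the middle tray still home. Do it gently, without banging or pressing the trays together hard, and leave everything else on the bench where it is.

Things in the scene. Friction and masses are not known exactly. Their poses are not given: they have to be found in the camera images.
- cradle: Dark steel plate 120 x 100 x 8 mm, fixed to the bench, with the bottom tray (blue ledge) fixed on it. Origin: on the bench under the centre of plate and tray; x along the tray towards its blue ledge. All three trays are alike: 150 long (x) x 56 wide x 32 mm high, aluminium, open, walls 4 mm, upright plain outsides, flat rims. The bottom tray's rim is 40 mm above the bench.
- bottom_tray_lip (a point): Middle of the bottom tray's lip, on its inner face at rim height, 49 mm from the tray's centre along +x. Each tray has such a coloured cross lip, 6 mm thick, standing 6 mm above the rim, and beyond it a thumb ledge of the same colour, 22 mm long and level with the rim, which forms the tray's +x end.
- middle_tray_centre (a point): Centre, half-way up, of the loose middle tray (yellow ledge; x along it towards the ledge), 0.24 to 0.39 kg. It lies on the bottom tray's rim turned end for end, 15 to 30 mm short of the blue lip, the yellow end overhanging. Home, its plain -x end touches the blue lip and its centre is 26 mm from the cradle's origin along the cradle's -x, 56 mm above the bench. It slides at 1 to 5 N.
- middle_tray_ledge (a point): Middle of the top of the middle tray's yellow ledge, 64 mm from its centre along its +x and 16 mm above it. The upright end face below, 11 mm further out, is free to be pushed.
- top_tray_centre (a point): Centre, half-way up, of the loose blue-ledged tray on the bench (x along it towards the ledge), 0.24 to 0.39 kg, its pieces stay in. Can be gripped across its 56 mm width. In place, its plain -x end touches the yellow lip and its centre is 26 mm from the middle tray's centre along the middle tray's -x, 88 mm above the bench (underside at 72 mm).
- top_tray_ledge (a point): Middle of the top of the loose tray's blue ledge, 64 mm from its centre along its +x and 16 mm above it.
- tin_a: Small round steel tin, 56 mm across, 45 mm high, bystander; origin under its centre.
- tin_b: Another such tin, bystander; origin under its centre.
- jar: Amber jar, 64 mm across, 85 mm high, bystander; origin under its centre.
- weight: Brass check weight with a knob, 36 mm across, 54 mm high, bystander; origin under its centre.
- brush: Hand brush lying on the bench, bystander; origin under its middle.
- bowl: White ceramic bowl, 100 mm across, 40 mm high, bystander; origin under its centre.
- bin: Shallow white plastic bin, 120 x 160 x 35 mm, bystander; origin under its centre.

How it is judged:
By the outcome, as a careful person would: the job done as asked, in the order asked, and still so for the second after the job is handed in, with the robot touching nothing.
It also fails if it takes over 61 s, if anything falls off the work surface, if the arm or the gripper's body presses on something with over 40 N, if the wrist force passes 120 N, or if a joint passes its speed limit or range.

## Working session

There is one attempt and no reset: what is moved stays moved. The work goes in short steps, Python scripts to look and compute and a shell command to move; the robot and the scene stay as the last step left them, time stands still between calls to the robot, and variables do not carry over. Pictures are saved under pics/ and viewed, and the job is handed in when it is done.

```bash
ls; mkdir -p pics; cat > h.py <<'E'
import numpy as np, cv2
from bench import arm
def grab(n,fn=None):
    o=arm.get_obs(); f=arm.grab_frame(n)
    if fn: cv2.imwrite('pics/'+fn,f['image'])
    if n=='wrist':
        H=np.array(f['hand_eye']); Rt=np.array(o['eef_rot']); p=np.array(o['position'])
        Rwc=Rt@H[:3,:3]; c=Rt@H[:3,3]+p
    else:
        R=np.array(f['R']); Rwc=R.T; c=-R.T@np.array(f['t'])
    F=f['image'].shape[0]/2/np.tan(np.radians(f['vfov'])/2)
    return dict(im=f['image'],Rwc=Rwc,c=c,F=F,cx=f['cx'],cy=f['cy'],raw={k:v for k,v in f.items() if k!='image'})
def ray(g,u,v):
    d=g['Rwc']@np.array([(u-g['cx'])/g['F'],(v-g['cy'])/g['F'],1]); return g['c'],d/np.linalg.norm(d)
def onz(g,u,v,z):
    c,d=ray(g,u,v); return c+d*(z-c[2])/d[2]
def proj(g,X):
    x=g['Rwc'].T@(np.array(X)-g['c']); return g['F']*x[0]/x[2]+g['cx'],g['F']*x[1]/x[2]+g['cy']
E
python3 - <<'E'
from h import *
import pickle
print(arm.get_obs())
for n in ['scene','side','wrist']:
    g=grab(n,n+'0.png'); print(n,g['raw']); pickle.dump(g,open(n+'0.pkl','wb'))
E
```

```text
pics
{'t': 0.0, 'qpos': array([-1.35283314e+00,  4.87530851e-02,  9.75932473e-02,  1.62196288e+00,
       -6.61195564e-05,  1.44303196e+00]), 'joint_vel': array([-0.00135081,  0.00067416, -0.00145041,  0.00048388,  0.0017291 ,
       -0.00082738]), 'joint_efforts': array([-2.24583014e-04, -3.38783491e+01,  3.20014751e+01,  2.04466435e-02,
       -1.55089997e-04, -8.85689303e-06]), 'position': array([ 0.17777901, -0.49339445,  0.24911356]), 'eef_rot': array([[ 3.38880690e-01, -9.40829185e-01, -5.67615824e-04],
       [-9.40826506e-01, -3.38881087e-01,  2.25704380e-03],
       [-2.31584695e-03, -2.30840548e-04, -9.99997292e-01]]), 'ft_force': array([ 0.07609224, -0.55736291, -1.10739435]), 'ft_torque': array([-0.02318967, -0.04269823,  0.02797278]), 'finger_gap': 0.08538173263538087}
scene {'vfov': 52.63314477256583, 'cx': 250.78429340773653, 'cy': 188.09193180999384, 'R': array([[ 0.81790999,  0.57529097, -0.00797201],
       [ 0.43950391, -0.63367897, -0.63662177],
       [-0.37129445,  0.51719557, -0.77113499]]), 't': array([-0.42364981, -0.20361236,  1.4339692 ])}
side {'vfov': 44.63530521868918, 'cx': 259.3240323456033, 'cy': 190.23925680584384, 'R': array([[-0.87641442, -0.48152209,  0.00585158],
       [-0.30343747,  0.54276697, -0.7831537 ],
       [ 0.37392976, -0.68814279, -0.62180064]]), 't': array([0.49315823, 0.23932663, 1.59441415])}
wrist {'vfov': 61.69438433581057, 'cx': 252.23315185415004, 'cy': 194.55608057409142, 'hand_eye': array([[ 9.99999984e-01, -1.80371085e-04, -1.12657562e-05,
        -5.41780724e-04],
       [ 1.76573671e-04,  9.61861968e-01,  2.73535234e-01,
        -7.03551867e-02],
       [-3.85017445e-05, -2.73535231e-01,  9.61861984e-01,
        -1.25019545e-01],
       [ 0.00000000e+00,  0.00000000e+00,  0.00000000e+00,
         1.00000000e+00]])}
```

View pics/scene0.png

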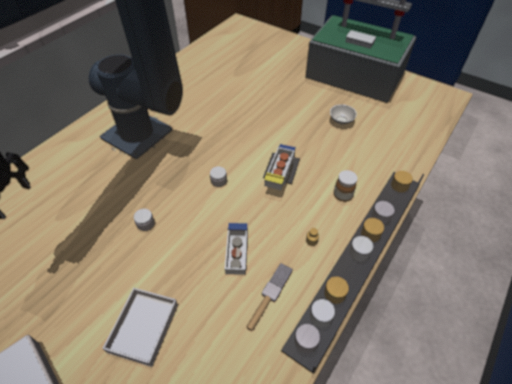

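View pics/side0.png

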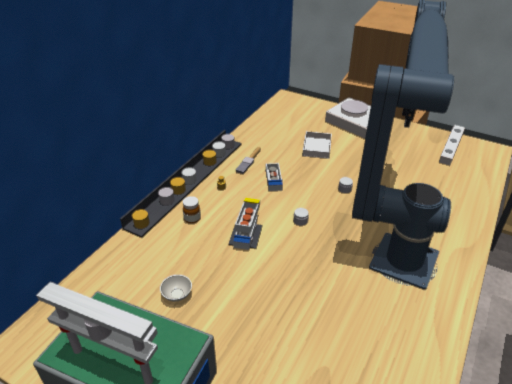

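View pics/wrist0.png

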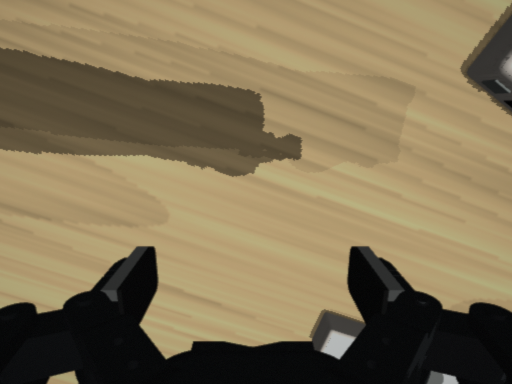

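The scene view shows the stack at about (280,165) with its yellow end at (274,183). The loose tray is at (237,248) with its blue end up at (237,228). Both tins are at (219,176) and (144,218). Next I'll enlarge the crops and measure coarsely.

```bash
python3 - <<'E'
from h import *
import pickle
gs=pickle.load(open('scene0.pkl','rb')); gd=pickle.load(open('side0.pkl','rb'))
a=cv2.resize(gs['im'][135:285,200:310],None,fx=3.6,fy=3.6,interpolation=cv2.INTER_CUBIC)
b=cv2.resize(gd['im'][155:255,215:315],None,fx=3.9,fy=3.9,interpolation=cv2.INTER_CUBIC)
c=np.zeros((560,800,3),np.uint8); c[:a.shape[0],:a.shape[1]]=a[:560]; c[:b.shape[0],400:400+b.shape[1]]=b; cv2.imwrite('pics/crop0.png',c)
def pr(n,g,u,v,z): print(n,np.round(onz(g,u,v,z),3))
for n,g,u,v,z in [('stack yellow',gs,274,181,.07),('stack blue',gs,286,151,.04),('loose blue',gs,237,228,.032),('loose mid',gs,237,248,.03),('tin',gs,219,170,.045),('tin',gs,144,212,.045),('jar',gs,347,173,.085),('bin',gs,142,326,.03),('weight',gs,313,230,.05),('brush',gs,270,296,.01),('loose blue S',gd,275,184,.03),('stack blue S',gd,243,238,.04),('stack yel S',gd,252,203,.07),('tins S',gd,301,214,.045),('tin S',gd,346,182,.045)]: pr(n,g,u,v,z)
E
```

```text
stack yellow [0.576 0.042 0.07 ]
stack blue [0.524 0.199 0.04 ]
loose blue [ 0.569 -0.141  0.032]
loose mid [ 0.608 -0.194  0.03 ]
tin [ 0.394 -0.001  0.045]
tin [ 0.315 -0.26   0.045]
jar [0.748 0.185 0.085]
bin [ 0.547 -0.503  0.03 ]
weight [ 0.757 -0.033  0.05 ]
brush [ 0.757 -0.252  0.01 ]
loose blue S [ 0.562 -0.129  0.03 ]
stack blue S [0.513 0.208 0.04 ]
stack yel S [0.561 0.06  0.07 ]
tins S [0.388 0.001 0.045]
tin S [ 0.313 -0.262  0.045]
```

View pics/crop0.png

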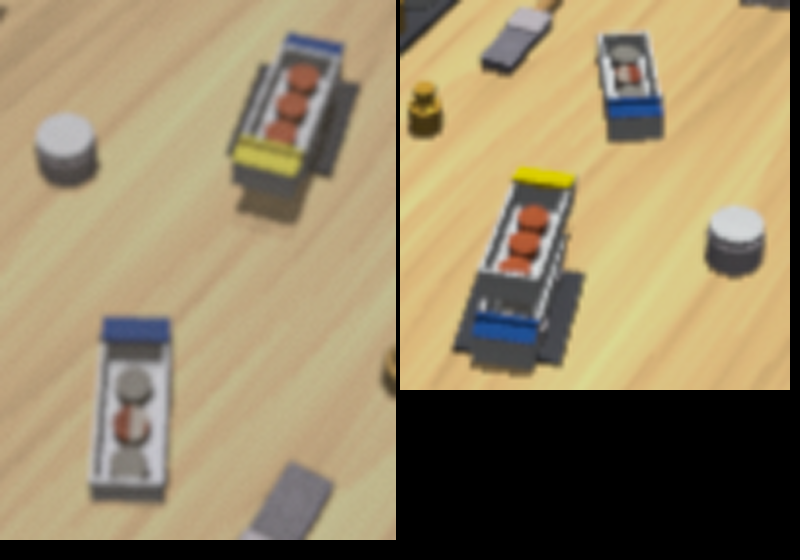

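```bash
cat >> h.py <<'E'
import sys
def goto(p,ang):
    "shift mm/roll deg in tool axes to reach TCP p with tool x at azimuth ang, tool down"
    o=arm.get_obs(); R=np.array(o['eef_rot']); d=np.array(p)-o['position']
    cur=np.degrees(np.arctan2(R[1,0],R[0,0])); r=-(ang-cur+180)%360-180 if False else -(((ang-cur)+180)%360-180)
    print('shift',np.round(R.T@d*1000,1),'roll',round(r,2),'| at',np.round(o['position'],4),'ang',round(cur,2),'t',round(o['t'],2))
E
python3 -c "
from h import *
goto([.62,-.24,.25],30)"
```

```text
shift [-8.860e+01 -5.019e+02 -3.000e-01] roll -100.19 | at [ 0.1778 -0.4935  0.2494] ang -70.19 t 0.15
```

```bash
python3 -m creep '{"translation":[[-7,-40,0],[-14,-80,0],[-21,-120,0],[-28,-160,0],[-35,-200,0],[-42,-240,0],[-49,-280,0],[-56,-320,0]],"roll":[-7,-14,-21,-28,-35,-42,-49,-56],"gripper":[1,1,1,1,1,1,1,1]}'
python3 -c "
from h import *
goto([.62,-.24,.25],30)"
```

```text
t: 0.82
position: [0.4614, -0.3313, 0.25]
eef_rot: [[0.971, -0.239, -0.0], [-0.239, -0.971, 0.0], [-0.0, -0.0, -1.0]]
ft_force: [1.3, -0.7, 0.3]
finger_gap: 0.0855
shift [ 1.321e+02 -1.266e+02 -1.000e-01] roll -43.84 | at [ 0.4614 -0.3313  0.25  ] ang -13.84 t 0.82
```

```bash
python3 -m creep '{"translation":[[27,-26,0],[54,-52,0],[81,-78,0],[108,-104,0],[125,-120,0],[132,-126,0],[132,-126,0],[132,-126,0]],"roll":[-6,-13,-20,-27,-34,-41,-44,-44],"gripper":[1,1,1,1,1,1,1,1]}'
python3 - <<'E'
from h import *
import pickle
g=grab('wrist','w1.png'); pickle.dump(g,open('w1.pkl','wb'))
goto([.6,0,.25],18)
E
```

```text
t: 1.48
position: [0.6195, -0.242, 0.249]
eef_rot: [[0.866, 0.499, -0.002], [0.499, -0.866, 0.001], [-0.001, -0.001, -1.0]]
ft_force: [0.2, 0.6, 0.3]
finger_gap: 0.0859
shift [ 104.  -219.9   -0.5] roll 11.78 | at [ 0.619  -0.2425  0.2494] ang 29.78 t 1.53
```

View pics/w1.png

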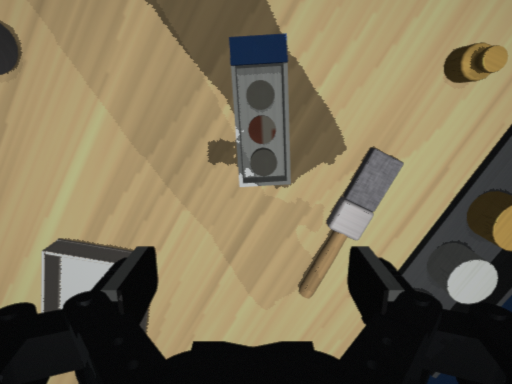

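The loose tray runs from its blue end at (258,36) to its plain end at (264,186). Next I'll look at the stack.

```bash
python3 - <<'E'
from h import *
goto([.57,.04,.27],18)
E
```

```text
shift [  97.8 -269.6  -20.4] roll 11.78 | at [ 0.619  -0.2425  0.2494] ang 29.78 t 1.53
```

```bash
python3 -m creep '{"translation":[[13,-36,-3],[26,-72,-6],[39,-108,-9],[52,-144,-12],[65,-180,-15],[78,-216,-18],[91,-252,-20],[98,-270,-20]],"roll":[2,4,6,8,10,11.8,11.8,11.8],"gripper":[0.25,0.25,0.25,0.25,0.25,0.25,0.25,0.25]}'
python3 - <<'E'
from h import *
import pickle
g=grab('wrist','w2.png'); pickle.dump(g,open('w2.pkl','wb'))
print(arm.get_obs()['position'],arm.get_obs()['joint_vel'],arm.get_obs()['finger_gap'])
E
```

```text
t: 2.2
position: [0.5683, 0.0433, 0.2715]
eef_rot: [[0.951, 0.31, 0.001], [0.31, -0.951, 0.002], [0.001, -0.001, -1.0]]
ft_force: [-0.9, -0.6, -0.0]
finger_gap: 0.0214
[0.56800142 0.04553246 0.27135314] [-0.0597505   0.01944396  0.0108978  -0.01272354 -0.0473619  -0.08113852] 0.02130946916808494
```

View pics/w2.png

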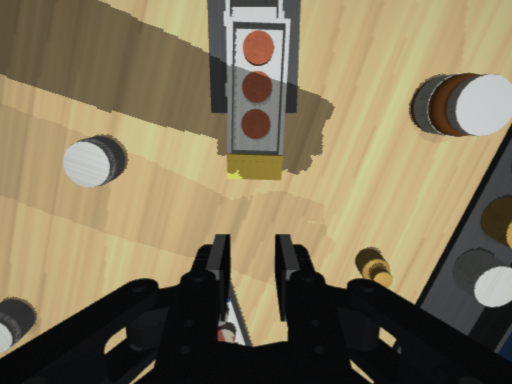

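The stack is upright in the picture. Its yellow ledge is at (254,167), but the blue end is off the top edge, so I'll move 60 mm along it.

```bash
python3 -m creep '{"translation":[[0,-20,0],[0,-40,0],[0,-60,0],[0,-75,0],[0,-75,0],[0,-75,0],[0,-75,0],[0,-75,0]],"roll":[0,0,0,0,0,0,0,0],"gripper":[0.25,0.25,0.25,0.25,0.25,0.25,0.25,0.25]}'
python3 - <<'E'
from h import *
import pickle
g=grab('wrist','w3.png'); pickle.dump(g,open('w3.pkl','wb'))
print(arm.get_obs()['position'],arm.get_obs()['joint_vel'],arm.get_obs()['finger_gap'])
E
```

```text
t: 2.92
position: [0.5467, 0.1101, 0.2702]
eef_rot: [[0.952, 0.307, -0.0], [0.307, -0.952, -0.0], [-0.0, 0.0, -1.0]]
ft_force: [0.3, -0.1, 0.2]
finger_gap: 0.0213
[0.54675857 0.11019687 0.27020046] [ 0.00072708  0.00114353  0.0021832   0.00084083  0.00104461 -0.00032948] 0.021573476374338377
```

View pics/w3.png

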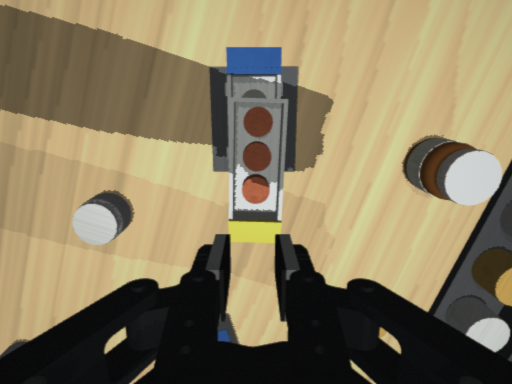

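```bash
python3 - <<'E'
from h import *
import pickle
w3=pickle.load(open('w3.pkl','rb'));w1=pickle.load(open('w1.pkl','rb'))
def blob(im,lo,hi,ok=lambda c:True):
    m=cv2.inRange(cv2.cvtColor(im,cv2.COLOR_BGR2HSV),lo,hi)
    cs=[c for c in cv2.findContours(m,cv2.RETR_EXTERNAL,cv2.CHAIN_APPROX_NONE)[0] if cv2.contourArea(c)>200 and ok(c)]
    return m,max(cs,key=cv2.contourArea)
for n,g,lo,hi in [('mid yellow',w3,(22,90,40),(36,255,255)),('bot blue',w3,(105,120,30),(125,255,255)),('loose blue',w1,(105,120,30),(125,255,255))]:
    m,c=blob(g['im'],lo,hi,lambda c:cv2.boundingRect(c)[1]<300); r=cv2.minAreaRect(c)
    print(n,cv2.boundingRect(c),'rect',np.round(r[0],1),np.round(r[1],1),round(r[2],2)); print(np.round(cv2.boxPoints(r),1).tolist())
a=cv2.resize(w3['im'][35:255,195:315],None,fx=2.7,fy=2.7,interpolation=cv2.INTER_CUBIC)
b=cv2.resize(w1['im'][20:200,205:325],None,fx=3.3,fy=3.3,interpolation=cv2.INTER_CUBIC)
o=np.zeros((600,800,3),np.uint8); o[:a.shape[0],:a.shape[1]]=a; o[:b.shape[0],390:390+b.shape[1]]=b; cv2.imwrite('pics/c3.png',o)
E
```

```text
mid yellow (227, 219, 55, 25) rect [254. 231.] [24. 54.] 90.0
[[227.0, 219.0], [281.0, 219.0], [281.0, 243.0], [227.0, 243.0]]
bot blue (227, 48, 55, 27) rect [254.  61.] [26. 54.] 90.0
[[227.0, 48.0], [281.0, 48.0], [281.0, 74.0], [227.0, 74.0]]
loose blue (230, 35, 57, 30) rect [257.9  49.4] [28.  55.7] 86.99
[[229.3000030517578, 36.900001525878906], [284.8999938964844, 34.0], [286.3999938964844, 61.900001525878906], [230.8000030517578, 64.9000015258789]]
```

View pics/c3.png

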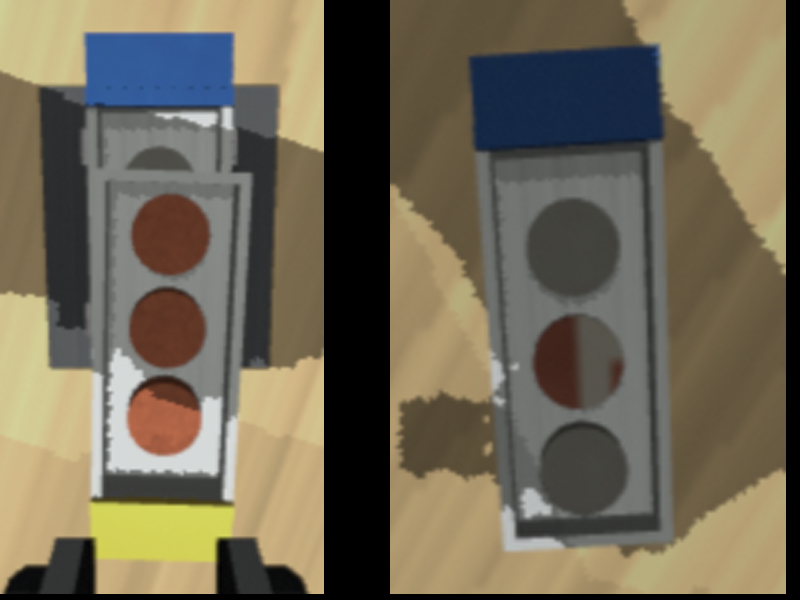

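```bash
python3 - <<'E'
from h import *
import pickle
w3=pickle.load(open('w3.pkl','rb'));w1=pickle.load(open('w1.pkl','rb'))
def c3(x,y): return x/2.7+195-.3,y/2.7+35-.3
def c1(x,y): return (x-390)/3.3+205-.35,y/3.3+20-.35
def az(d): return round(float(np.degrees(np.arctan2(d[1],d[0]))),2)
P=lambda g,uv,z: onz(g,*uv,z)[:2]
# plate
a,b,c,d=[P(w3,c3(*q),.008) for q in [(38,86),(278,84),(271,367),(49,367)]]
print('plate c',(a+b+c+d)/4,'az',az(a+b-c-d),'size',np.linalg.norm(a+b-c-d)/2,np.linalg.norm(a+d-b-c)/2)
# bottom blue outer edge
a,b=P(w3,(226.5,47.5),.04),P(w3,(281.5,47.5),.04); m=(a+b)/2; print('bottom outer end',m,'width',np.linalg.norm(a-b),'az',az((b-a))+90)
# middle
a,b,c,d=[P(w3,q,.072) for q in [c3(98,173),c3(252,173),(281.5,243.5),(226.5,243.5)]]
print('mid: c',(a+b+c+d)/4,'az(plain)',az(a+b-c-d),'len',np.linalg.norm(a+b-c-d)/2,'w',np.linalg.norm(a-b),np.linalg.norm(c-d),'yel end',(c+d)/2,'plain',(a+b)/2)
# loose
a,b,c,d=[P(w1,q,.032) for q in [c1(470,57),c1(658,46),c1(674,543),c1(504,551)]]
print('loose: c',(a+b+c+d)/4,'az',az(a+b-c-d),'len',np.linalg.norm(a+b-c-d)/2,'w',np.linalg.norm(a-b),np.linalg.norm(c-d))
E
```

```text
plate c [0.53373627 0.15850347] az 108.38 size 0.11957749342276616 0.1003889158216679
bottom outer end [0.51113693 0.22919771] width 0.05590304505136309 az 107.88
mid: c [0.55243166 0.10999799] az(plain) 105.96 len 0.15164197177154273 w 0.05495736090308454 0.060093223042251745 yel end [0.57328504 0.03710109] plain [0.53157829 0.1828949 ]
loose: c [ 0.59923529 -0.18637042] az 123.37 len 0.15042027914409828 w 0.05533045195067765 0.05654946447150891
```

```bash
python3 - <<'E'
from h import *
import pickle
w2=pickle.load(open('w2.pkl','rb'))
m=cv2.inRange(cv2.cvtColor(w2['im'],cv2.COLOR_BGR2HSV),(20,90,40),(36,255,255))[140:190,200:310]
for r in range(10,45,3): 
    x=np.nonzero(m[r])[0]; print(r+140, (x.min()+200,x.max()+200,len(x)) if len(x) else None)
a=cv2.resize(w2['im'][0:190,195:315],None,fx=3.1,fy=3.1,interpolation=cv2.INTER_CUBIC);cv2.imwrite('pics/c2.png',a)
E
```

```text
150 (np.int64(218), np.int64(307), 14)
153 (np.int64(217), np.int64(300), 23)
156 (np.int64(217), np.int64(309), 75)
159 (np.int64(215), np.int64(307), 79)
162 (np.int64(216), np.int64(305), 73)
165 (np.int64(214), np.int64(307), 71)
168 (np.int64(212), np.int64(309), 76)
171 (np.int64(213), np.int64(309), 76)
174 (np.int64(211), np.int64(308), 80)
177 (np.int64(210), np.int64(307), 76)
180 (np.int64(209), np.int64(305), 54)
183 (np.int64(207), np.int64(309), 36)
```

View pics/c2.png

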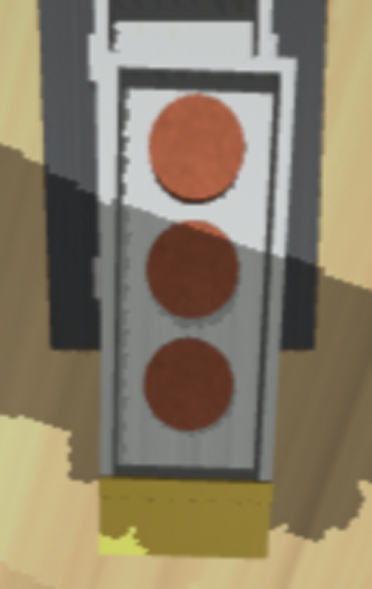

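```bash
python3 - <<'E'
from h import *
import pickle
w2=pickle.load(open('w2.pkl','rb'));w3=pickle.load(open('w3.pkl','rb'))
def c2(x,y): return x/3.1+195-.3,y/3.1-.3
def c3(x,y): return x/2.7+195-.3,y/2.7+35-.3
az=lambda d: round(float(np.degrees(np.arctan2(d[1],d[0]))),2)
for g,f,rp,ry,ly in [(w2,c2,(296,58),(268,557),(100,557)),(w3,c3,(252,173),(238,500),(91,500))]:
    A,B,C=[onz(g,*f(*q),.072)[:2] for q in (rp,ry,ly)]
    print('right side az',az(A-B),'len',np.linalg.norm(A-B),'w',np.linalg.norm(B-C),'end az',az(B-C)+90,A,B,C)
    # from right side: centre
    u=np.array([np.cos(np.radians(az(A-B))),np.sin(np.radians(az(A-B)))]); n=np.array([-u[1],u[0]])
    print('centre from plain right corner',A-.075*u+.028*n, 'yellow end mid',A-.15*u+.028*n)
a=[onz(w2,*c2(*q),.008)[:2] for q in [(50,348),(315,348)]]; print('plate -x edge mid',(a[0]+a[1])/2,'az',az(a[1]-a[0])+90)
E
```

```text
right side az 106.29 len 0.15005306955821923 w 0.05611087678521247 end az 108.0 [0.55764035 0.19158822] [0.59972507 0.04755767] [0.54636183 0.03021425]
centre from plain right corner [0.55180187 0.11174518] yellow end mid [0.57283931 0.03975611]
right side az 107.07 len 0.12412277497561995 w 0.05821376071116964 end az 107.89 [0.55772894 0.19133417] [0.59417097 0.07268156] [0.5387733 0.0547947]
centre from plain right corner [0.55297791 0.11141904] yellow end mid [0.5749934  0.03972303]
plate -x edge mid [0.55237255 0.10166637] az 108.02
```

```bash
python3 - <<'E'
from h import *
goto([.5835,.006,.12],18.1)
goto([.5835,.006,.06],18.1)
E
```

```text
shift [  3.  110.4 150.2] roll -0.2 | at [0.5468 0.1102 0.2702] ang 17.9 t 2.97
shift [  3.  110.4 210.2] roll -0.2 | at [0.5468 0.1102 0.2702] ang 17.9 t 2.97
```

```bash
python3 -m creep '{"translation":[[1,36,0],[2,72,0],[3,105,15],[3,110,50],[3,110,85],[3,110,120],[3,110,145],[3,110,150]],"roll":[0,0,0,0,0,0,0,0],"gripper":[0.25,0.25,0.25,0.25,0.25,0.25,0.25,0.25]}'
python3 -m creep '{"translation":[[0,0,20],[0,0,40],[0,0,55],[0,0,60],[0,0,60],[0,0,60],[0,0,60],[0,0,60]],"roll":[0,0,0,0,0,0,0,0],"gripper":[0.25,0.25,0.25,0.25,0.25,0.25,0.25,0.25]}'
python3 - <<'E'
from h import *
import pickle
g=grab('wrist','w4.png'); pickle.dump(g,open('w4.pkl','wb'));grab('side','s4.png')
goto([.5835,.006,.06],18.1)
E
```

```text
t: 3.63
position: [0.5793, 0.0069, 0.1136]
eef_rot: [[0.952, 0.307, -0.011], [0.307, -0.952, 0.001], [-0.01, -0.004, -1.0]]
ft_force: [-1.9, -0.1, -0.8]
finger_gap: 0.0212
t: 4.3
position: [0.5848, 0.0075, 0.0624]
eef_rot: [[0.951, 0.309, 0.003], [0.309, -0.951, -0.0], [0.003, 0.001, -1.0]]
ft_force: [-0.1, -0.3, -0.8]
finger_gap: 0.0213
shift [-1.3  1.2  1.8] roll -0.09 | at [0.5843 0.0076 0.0618] ang 18.01 t 4.4
```

View pics/w4.png

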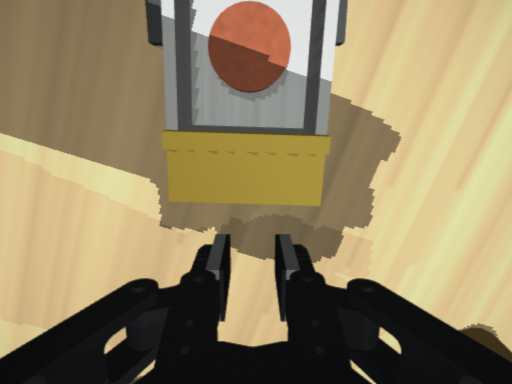

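```bash
python3 - <<'E'
from h import *
import pickle
g=pickle.load(open('w4.pkl','rb'))
o=np.array([.534,.158]);u=np.array([np.cos(np.radians(108.1)),np.sin(np.radians(108.1))]);n=np.array([-u[1],u[0]])
for q in [(168.5,203.5),(321.5,206)]:
    p=onz(g,*q,.072)[:2]; print(p,'cradle x,y',(p-o)@u*1000,(p-o)@n*1000)
p=arm.get_obs()['position'][:2]; print('tcp',(p-o)@u*1000,(p-o)@n*1000)
E
```

```text
[0.54538875 0.03002495] cradle x,y -125.18051798819057 28.933649310744844
[0.6004664  0.04682188] cradle x,y -126.32609042999535 -28.636934532203632
tcp -158.61257805740743 -1.0898378974905178
```

```bash
python3 -m creep '{"translation":[[0,-4,0],[0,-8,0],[0,-11,0],[0,-14,0],[0,-16,0],[0,-18,0],[0,-19,0],[0,-20,0]],"roll":[0,0,0,0,0,0,0,0],"gripper":[0.25,0.25,0.25,0.25,0.25,0.25,0.25,0.25]}'
python3 -m creep '{"translation":[[0,-1,0],[0,-2,0],[0,-3,0],[0,-4,0],[0,-5,0],[0,-6,0],[0,-7,0],[0,-8,0]],"roll":[0,0,0,0,0,0,0,0],"gripper":[0.25,0.25,0.25,0.25,0.25,0.25,0.25,0.25]}'
cat >> h.py <<'E'
O=np.array([.534,.158]);U=np.array([np.cos(np.radians(108.1)),np.sin(np.radians(108.1))]);N=np.array([-U[1],U[0]])
def st():
    o=arm.get_obs(); p=o['position'][:2]-O
    f=o['ft_force'][:2]
    print('tcp cradle',round(p@U*1000,1),round(p@N*1000,1),'z',round(o['position'][2]*1000,1),'f along',round(f@U,2),'lat',round(f@N,2),'fz',round(o['ft_force'][2],2),'gap',round(o['finger_gap']*1000,1),'t',round(o['t'],2))
E
python3 -c "
from h import *
st(); grab('wrist','w5.png')"
```

```text
t: 5.07
position: [0.5771, 0.0269, 0.0603]
eef_rot: [[0.951, 0.309, -0.0], [0.309, -0.951, -0.0], [-0.0, 0.0, -1.0]]
ft_force: [0.1, -0.4, -1.2]
finger_gap: 0.0215
t: 5.73
position: [0.5747, 0.0343, 0.0603]
eef_rot: [[0.951, 0.309, 0.0], [0.309, -0.951, -0.0], [0.0, 0.0, -1.0]]
ft_force: [0.3, -1.3, 0.2]
finger_gap: 0.0214
tcp cradle -130.3 -0.3 z 60.3 f along -1.35 lat 0.1 fz 0.17 gap 21.4 t 5.73
```

View pics/w5.png

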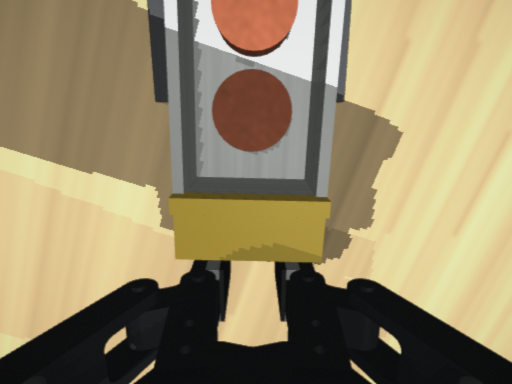

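The yellow end edge is at row 260, right at the fingertips. I'll keep creeping forward.

```bash
python3 -m creep '{"translation":[[0,-1,0],[0,-2,0],[0,-3,0],[0,-4,0],[0,-5,0],[0,-6,0],[0,-7,0],[0,-8,0]],"roll":[0,0,0,0,0,0,0,0],"gripper":[0.25,0.25,0.25,0.25,0.25,0.25,0.25,0.25]}'
python3 -c "
from h import *
st(); g=grab('wrist','w6.png')
for q in [(175,260),(325,261)]: p=onz(g,*q,.072)[:2]-O; print(p@U*1000,p@N*1000)"
```

```text
t: 6.45
position: [0.5722, 0.042, 0.0603]
eef_rot: [[0.951, 0.309, -0.0], [0.309, -0.951, 0.0], [-0.0, -0.0, -1.0]]
ft_force: [0.9, -1.0, -0.7]
finger_gap: 0.0216
tcp cradle -122.1 -0.3 z 60.3 f along -1.27 lat -0.55 fz -0.72 gap 21.6 t 6.45
-110.82636950483001 28.768766373421325
-111.34394640840851 -29.600138150269633
```

View pics/w6.png

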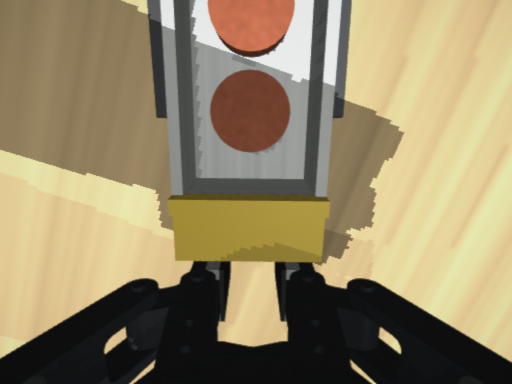

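The tray is now moving with the fingers and its edge stays at row 260. About 10 mm remain.

```bash
python3 -m creep '{"translation":[[0,-1,0],[0,-2,0],[0,-3,0],[0,-4,0],[0,-5,0],[0,-5.5,0],[0,-6,0],[0,-6.5,0]],"roll":[0,0,0,0,0,0,0,0],"gripper":[0.25,0.25,0.25,0.25,0.25,0.25,0.25,0.25]}'
python3 -c "
from h import *
st()"
python3 -m creep '{"translation":[[0,-0.3,0],[0,-0.6,0],[0,-0.9,0],[0,-1.2,0],[0,-1.5,0],[0,-1.8,0],[0,-2.1,0],[0,-2.4,0]],"roll":[0,0,0,0,0,0,0,0],"gripper":[0.25,0.25,0.25,0.25,0.25,0.25,0.25,0.25]}'
python3 -c "
from h import *
st();grab('side','s6.png');st();g=grab('scene','sc6.png')
a=cv2.imread('pics/s6.png')[180:260,210:290];b=cv2.imread('pics/sc6.png')[135:205,240:310]
o=np.zeros((400,800,3),np.uint8);o[:400,:400]=cv2.resize(a,(400,400),interpolation=2);o[:,400:]=cv2.resize(b,(400,400),interpolation=2);cv2.imwrite('pics/c6.png',o)"
```

```text
t: 7.17
position: [0.5702, 0.0481, 0.0603]
eef_rot: [[0.951, 0.309, 0.0], [0.309, -0.951, -0.0], [0.0, 0.0, -1.0]]
ft_force: [0.8, -1.1, -0.6]
finger_gap: 0.0214
tcp cradle -115.7 -0.3 z 60.3 f along -1.28 lat -0.45 fz -0.62 gap 21.4 t 7.17
t: 7.83
position: [0.5694, 0.0504, 0.0603]
eef_rot: [[0.951, 0.309, 0.0], [0.309, -0.951, -0.0], [0.0, 0.0, -1.0]]
ft_force: [-0.1, -1.4, -0.9]
finger_gap: 0.0214
tcp cradle -113.3 -0.3 z 60.3 f along -1.31 lat 0.52 fz -0.92 gap 21.4 t 7.83
tcp cradle -113.2 -0.2 z 60.3 f along -1.85 lat 0.16 fz -0.1 gap 21.4 t 7.88
```

View pics/c6.png

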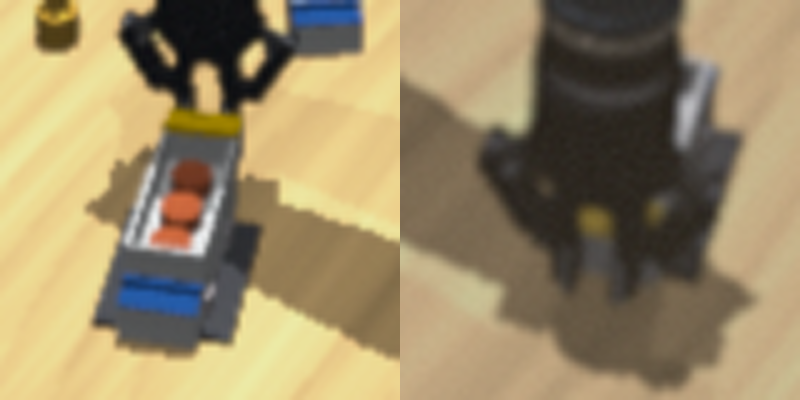

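In the side view the plain end is close to the blue lip. I'll go slower now and watch the force.

```bash
python3 -m creep '{"translation":[[0,-0.2,0],[0,-0.4,0],[0,-0.6,0],[0,-0.8,0],[0,-1.0,0],[0,-1.2,0],[0,-1.4,0],[0,-1.4,0]],"roll":[0,0,0,0,0,0,0,0],"gripper":[0.25,0.25,0.25,0.25,0.25,0.25,0.25,0.25]}' >/dev/null; python3 -c "
from h import *
st()"
```

```text
tcp cradle -112.2 -0.3 z 60.3 f along -2.38 lat 0.01 fz -0.59 gap 21.5 t 8.6
```

```bash
python3 -m creep '{"translation":[[0,-0.2,0],[0,-0.4,0],[0,-0.6,0],[0,-0.8,0],[0,-0.8,0],[0,-0.8,0],[0,-0.8,0],[0,-0.8,0]],"roll":[0,0,0,0,0,0,0,0],"gripper":[0.25,0.25,0.25,0.25,0.25,0.25,0.25,0.25]}' >/dev/null; python3 -c "
from h import *
st();grab('side','s7.png');st()
a=cv2.imread('pics/s7.png')[180:260,210:290]
cv2.imwrite('pics/c7.png',cv2.resize(a,(560,560),interpolation=2))"
```

```text
tcp cradle -112.1 -0.3 z 60.5 f along -5.28 lat -0.36 fz -1.38 gap 21.3 t 9.27
tcp cradle -112.1 -0.3 z 60.4 f along -5.86 lat 0.12 fz -1.55 gap 21.6 t 9.32
```

View pics/c7.png

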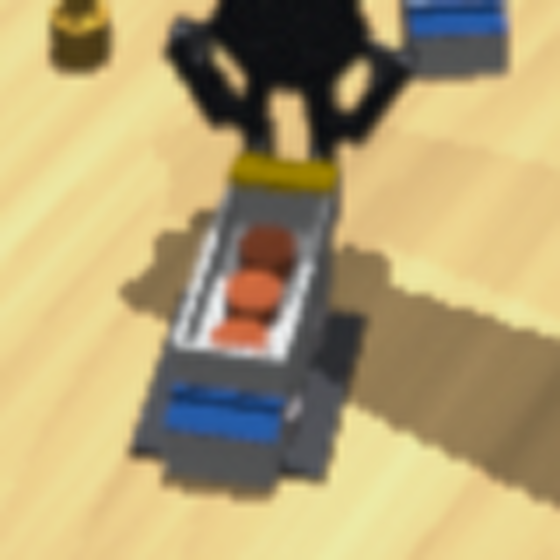

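Motion stopped at the lip and the force rose to about 5.5 N, so the middle tray is home. I'll back off and look from above.

```bash
python3 -m creep '{"translation":[[0,2,0],[0,6,0],[0,14,0],[0,24,-5],[0,28,-30],[0,28,-65],[0,20,-105],[0,0,-145]],"roll":[0,0,0,0,0,0,0,0],"gripper":[0.25,0.25,0.25,0.25,0.25,0.25,0.25,0.25]}' >/dev/null; python3 -c "
from h import *
goto(list(O-.02*U)+[.25],18.1)"
```

```text
shift [ -0.4 -94.6 -45.8] roll -0.29 | at [0.5695 0.049  0.2042] ang 17.81 t 9.98
```

```bash
python3 -m creep '{"translation":[[0,-24,-15],[0,-48,-30],[0,-72,-46],[0,-90,-46],[0,-94,-46],[0,-94,-46],[0,-94,-46],[0,-94,-46]],"roll":[0,0,0,0,0,0,0,0],"gripper":[1,1,1,1,1,1,1,1]}' >/dev/null; python3 -c "
from h import *
import pickle
st();g=grab('wrist','w8.png');pickle.dump(g,open('w8.pkl','wb'))
cv2.imwrite('pics/c8.png',cv2.resize(g['im'][60:280,190:330],None,fx=2.7,fy=2.7,interpolation=2))"
```

```text
tcp cradle -19.6 -0.1 z 247.6 f along -0.38 lat 0.95 fz -0.76 gap 85.4 t 10.65
```

View pics/c8.png

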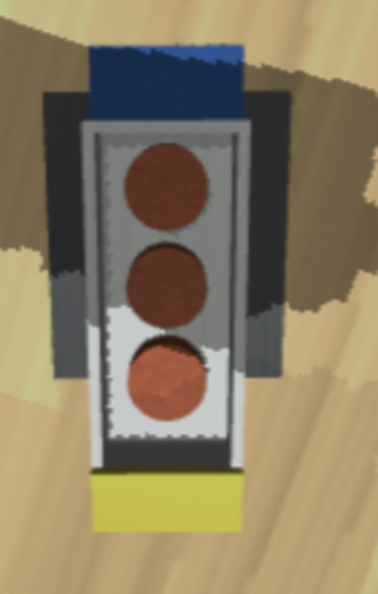

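View pics/w8.png

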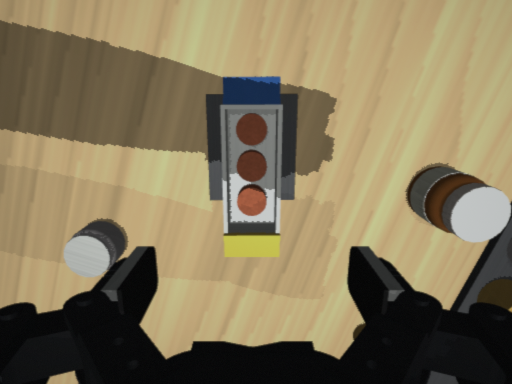

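The middle tray sits square, with its plain edge against the blue lip (crop row 121) and the yellow end at row 531. I'll compute the numbers.

```bash
python3 -c "
from h import *
import pickle
g=pickle.load(open('w8.pkl','rb'))
f=lambda x,y:(x/2.7+190-.3,y/2.7+60-.3)
for n,q,z in [('blueL',(89,46),.04),('blueR',(244,46),.04),('plL',(82,121),.072),('plR',(249,121),.072),('yelL',(93,531),.072),('yelR',(243,531),.072),('p1',(43,92),.008),('p2',(290,93),.008),('p3',(283,377),.008),('p4',(54,378),.008)]:
    p=onz(g,*f(*q),z)[:2]-O; print(n,round(p@U*1000,1),round(p@N*1000,1))
goto([.599,-.1865,.1],33.3);goto([.599,-.1865,.026],33.3)
"
```

```text
blueL 75.1 27.9
blueR 74.9 -28.1
plL 49.1 28.0
plR 49.0 -27.7
yelL -101.3 28.4
yelR -101.4 -28.7
p1 60.2 49.6
p2 59.5 -49.4
p3 -59.4 -50.5
p4 -59.7 49.9
shift [-44.  328.1 147.7] roll -15.38 | at [0.5402 0.1393 0.2476] ang 17.92 t 10.7
shift [-43.9 328.1 221.7] roll -15.38 | at [0.5402 0.1393 0.2476] ang 17.92 t 10.7
```

The home pose is confirmed: plain end at +49 mm, yellow end at -101 mm, lateral error under 0.5 mm. Now the loose tray.

```bash
python3 -m creep '{"translation":[[-5,40,0],[-10,80,0],[-15,120,0],[-20,160,10],[-25,200,20],[-30,240,35],[-36,280,50],[-42,316,70]],"roll":[-2,-4,-6,-8,-10,-12,-14,-15.4],"gripper":[1,1,1,1,1,1,1,1]}' >/dev/null; python3 -c "
from h import *
goto([.599,-.1865,.12],33.3)"
```

```text
shift [-5.7 10.8 59.8] roll 0.08 | at [ 0.5978 -0.1743  0.1798] ang 33.38 t 11.37
```

```bash
python3 -m creep '{"translation":[[-2,12,20],[-2,12,40],[-2,12,58],[-2,12,58],[-2,12,58],[-2,12,58],[-2,12,58],[-2,12,58]],"roll":[0,0,0,0,0,0,0,0],"gripper":[1,1,1,1,1,1,1,1]}' >/dev/null; python3 -c "
from h import *
import pickle
goto([.599,-.1865,.027],33.4)
g=grab('wrist','w9.png');pickle.dump(g,open('w9.pkl','wb'))"
```

```text
shift [-6.5  1.  97. ] roll 0.03 | at [ 0.6036 -0.182   0.124 ] ang 33.43 t 12.03
```

View pics/w9.png

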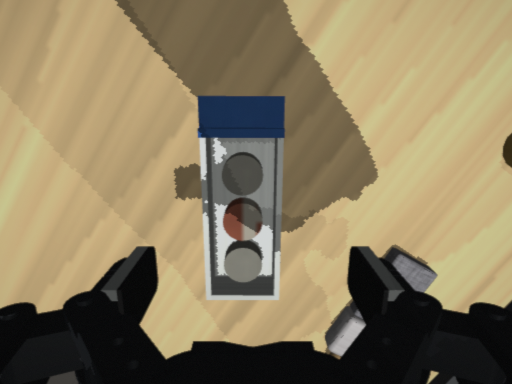

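```bash
python3 -c "
from h import *
import pickle
g=pickle.load(open('w9.pkl','rb'))
o=arm.get_obs();R=np.array(o['eef_rot'])
P=[onz(g,*q,.032) for q in [(197.5,96.5),(285.5,96.5),(279.5,299.5),(206.5,299.5)]]
c=sum(P)/4; d=P[0]+P[1]-P[2]-P[3]; print(c,np.degrees(np.arctan2(d[1],d[0])),np.linalg.norm(d)/2,np.linalg.norm(P[0]-P[1]),np.linalg.norm(P[2]-P[3]))
for q in [(435,275),(400,245),(330,340),(353,310)]: print('brush tool rel tray',np.round(R.T@(onz(g,*q,.02)-c)*1000))
goto([c[0],c[1],.06],np.degrees(np.arctan2(d[1],d[0]))-90)
"
```

```text
[ 0.5997203  -0.18658652  0.032     ] 123.3339989859349 0.15038778212949744 0.05677889877300113 0.05652941456131654
brush tool rel tray [153.  61.  12.]
brush tool rel tray [122.  35.  12.]
brush tool rel tray [ 73. 123.  12.]
brush tool rel tray [90. 93. 12.]
shift [-5.8  1.7 63.8] roll 0.1 | at [ 0.6035 -0.1819  0.1238] ang 33.44 t 12.08
```

```bash
python3 -m creep '{"translation":[[-3,1,0],[-6,2,10],[-6,2,25],[-6,2,40],[-6,2,55],[-6,2,64],[-6,2,64],[-6,2,64]],"roll":[0,0,0,0,0,0,0,0],"gripper":[1,1,1,1,1,1,1,1]}' >/dev/null; python3 -c "
from h import *
goto([.5997,-.1866,.027],33.3)"
```

```text
shift [ 1.6  1.2 29.9] roll 0.11 | at [ 0.5978 -0.1864  0.0569] ang 33.41 t 12.75
```

```bash
python3 -m creep '{"translation":[[0,0,8],[0,0,16],[0,0,24],[0,0,30],[0,0,34],[0,0,34],[0,0,34],[0,0,34]],"roll":[0,0,0,0,0,0,0,0],"gripper":[1,1,1,1,1,1,1,1]}' >/dev/null; python3 -c "
from h import *
goto([.5997,-.1866,.025],33.3);st()"
```

```text
shift [ 0.9  0.4 -0.8] roll 0.11 | at [ 0.5988 -0.1868  0.0242] ang 33.41 t 13.42
tcp cradle -347.8 45.5 z 24.2 f along 0.56 lat -1.12 fz 0.27 gap 85.6 t 13.42
```

```bash
python3 -m creep '{"translation":[[1,0,0],[1,0,0],[1,0,0],[1,0,0],[1,0,0],[1,0,0],[1,0,0],[1,0,0]],"roll":[0,0,0,0,0,0,0,0],"gripper":[0.9,0.8,0.75,0.7,0.65,0.6,0.55,0.5]}' >/dev/null; python3 -c "
from h import *
st()"
python3 -m creep '{"translation":[[0,0,0],[0,0,0],[0,0,0],[0,0,-2],[0,0,-5],[0,0,-10],[0,0,-18],[0,0,-26]],"roll":[0,0,0,0,0,0,0,0],"gripper":[0.5,0.4,0.4,0.4,0.4,0.4,0.4,0.4]}' >/dev/null; python3 -c "
from h import *
st()"
```

```text
tcp cradle -347.8 44.9 z 24.7 f along -0.54 lat 3.26 fz 4.89 gap 55.2 t 14.08
tcp cradle -346.8 45.1 z 49.5 f along 0.01 lat 0.25 fz -2.96 gap 55.1 t 14.75
```

```bash
python3 -m creep '{"translation":[[0,0,-12],[0,0,-24],[0,0,-40],[0,0,-60],[0,0,-80],[0,0,-95],[0,0,-100],[0,0,-100]],"roll":[0,0,0,0,0,0,0,0],"gripper":[0.4,0.4,0.4,0.4,0.4,0.4,0.4,0.4]}' >/dev/null; python3 -c "
from h import *
import pickle
st();g=grab('wrist','w10.png');pickle.dump(g,open('w10.pkl','wb'));grab('side','s10.png')
goto(list(O+.003*U)+[.15],18.1)"
```

```text
tcp cradle -348.6 43.3 z 153.6 f along -0.46 lat 1.12 fz -3.98 gap 55.0 t 15.42
shift [ 1.357e+02 -3.261e+02 -2.000e-01] roll 15.32 | at [ 0.5994 -0.1861  0.1498] ang 33.42 t 15.52
```

View pics/w10.png

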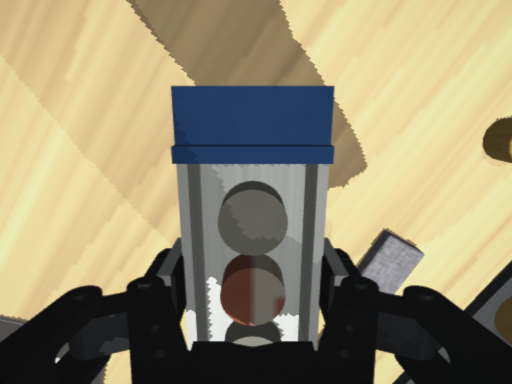

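View pics/s10.png

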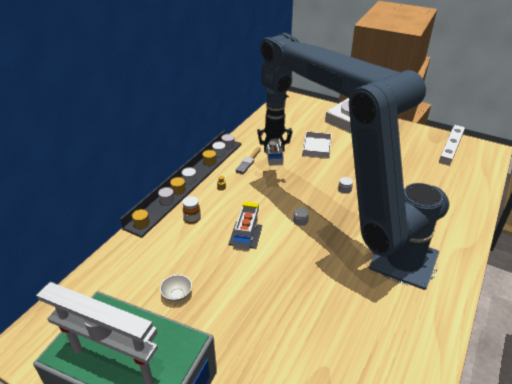

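```bash
python3 -c "
from h import *
import pickle
g=pickle.load(open('w10.pkl','rb'))
H=np.array(g['raw']['hand_eye'])
def tool(q,z):  # ray in tool coords to plane tool z
    d=H[:3,:3]@np.array([(q[0]-g['cx'])/g['F'],(q[1]-g['cy'])/g['F'],1]); c=H[:3,3]; return c+d*(z-c[2])/d[2]
for n,q,z in [('outL',(171.5,86),-.0073),('outR',(334,86),-.0073),('lipL in top',(171.5,163.5),-.0133),('lipR',(334.5,163.5),-.0133),('liptopoutL',(171.5,147),-.0133)]: print(n,np.round(tool(q,z)*1000,1))
"
```

```text
outL [-26.9 -75.3  -7.3]
outR [ 29.5 -75.3  -7.3]
lipL in top [-27.3 -49.2 -13.3]
lipR [ 30.1 -49.2 -13.3]
liptopoutL [-26.9 -55.  -13.3]
```

```bash
python3 -c "
import pickle
for n in ['wrist0','w3','w8','w9','w10']:
    g=pickle.load(open(n+'.pkl','rb'));r=g['raw'];print(n,r['vfov'],r['cx'],r['cy'],r['hand_eye'][:3].round(4).tolist())
"
cat > m.py <<'E'
E
python3 - <<'E'
import cv2;a=cv2.imread('pics/w10.png');cv2.imwrite('pics/c10.png',cv2.resize(a[70:370,130:380],None,fx=2,fy=2,interpolation=2))
E
```

```text
wrist0 61.69438433581057 252.23315185415004 194.55608057409142 [[1.0, -0.0002, -0.0, -0.0005], [0.0002, 0.9619, 0.2735, -0.0704], [-0.0, -0.2735, 0.9619, -0.125]]
w3 61.69438433581057 252.23315185415004 194.55608057409142 [[1.0, -0.0001, -0.0003, 0.001], [0.0002, 0.9619, 0.2733, -0.0699], [0.0002, -0.2733, 0.9619, -0.125]]
w8 61.69438433581057 252.23315185415004 194.55608057409142 [[1.0, -0.0001, -0.0003, 0.001], [0.0002, 0.9619, 0.2733, -0.0699], [0.0002, -0.2733, 0.9619, -0.125]]
w9 61.69438433581057 252.23315185415004 194.55608057409142 [[1.0, -0.0001, -0.0003, 0.0012], [0.0002, 0.9619, 0.2733, -0.0696], [0.0002, -0.2733, 0.9619, -0.125]]
w10 61.69438433581057 252.23315185415004 194.55608057409142 [[1.0, -0.0001, -0.0003, 0.0012], [0.0002, 0.9619, 0.2733, -0.0696], [0.0002, -0.2733, 0.9619, -0.125]]
```

View pics/c10.png

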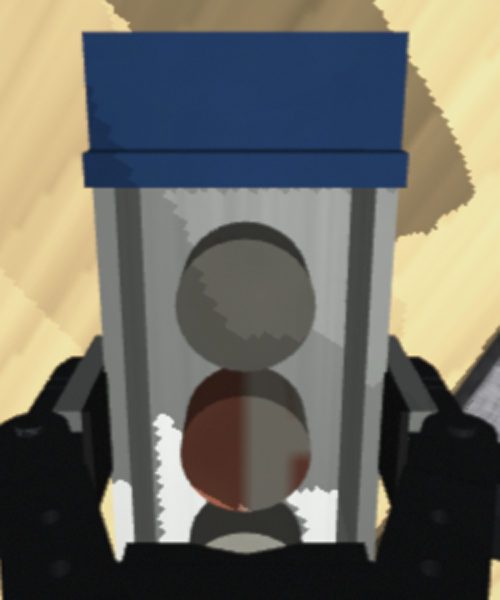

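```bash
python3 -c "
from h import *
goto(list(O+.004*U+.0012*N)+[.15],18.1)"
python3 -m creep '{"translation":[[4,-10,0],[10,-26,0],[19,-48,0],[30,-74,0],[41,-100,0],[52,-126,0],[63,-152,0],[74,-178,0]],"roll":[1,2,3,5,7,9,11,13],"gripper":[0.4,0.4,0.4,0.4,0.4,0.4,0.4,0.4]}' >/dev/null; python3 -c "
from h import *
goto(list(O+.004*U+.0012*N)+[.15],18.1)"
```

```text
shift [ 1.348e+02 -3.274e+02 -2.000e-01] roll 15.32 | at [ 0.5994 -0.1861  0.1498] ang 33.42 t 15.52
shift [  26.4 -157.5   -2.1] roll 2.2 | at [0.5615 0.0046 0.1478] ang 20.3 t 16.18
```

```bash
python3 -m creep '{"translation":[[4,-26,0],[8,-52,0],[13,-80,0],[17,-106,0],[21,-128,0],[24,-146,0],[25.3,-156,0],[25.7,-159,0]],"roll":[0.5,1,1.5,2,2.3,2.3,2.3,2.3],"gripper":[0.4,0.4,0.4,0.4,0.4,0.4,0.4,0.4]}' >/dev/null; 
python3 -m creep '{"translation":[[0,0,5],[0,0,10],[0,0,15],[0,0,20],[0,0,24],[0,0,26],[0,0,26],[0,0,26]],"roll":[0,0,0,0,0,0,0,0],"gripper":[0.4,0.4,0.4,0.4,0.4,0.4,0.4,0.4]}' >/dev/null; 
python3 -c "
from h import *
import pickle
st(); goto(list(O+.004*U+.0012*N)+[.12],18.1)
g=grab('wrist','w11.png');pickle.dump(g,open('w11.pkl','wb'));grab('side','s11.png')
a=cv2.imread('pics/s11.png')[160:260,205:305];cv2.imwrite('pics/c11.png',cv2.resize(a,(600,600),interpolation=2))"
```

```text
tcp cradle 3.5 1.2 z 123.7 f along 0.05 lat -0.69 fz -4.15 gap 54.9 t 17.52
shift [ 0.  -0.5  3.7] roll -0.01 | at [0.5318 0.1609 0.1237] ang 18.09 t 17.52
```

View pics/w11.png

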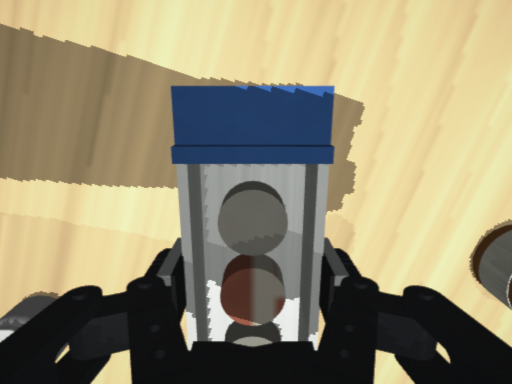

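View pics/c11.png

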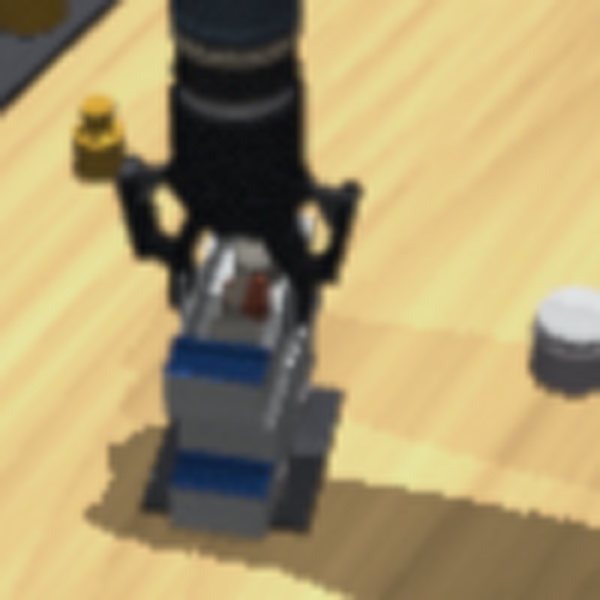

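The tray hasn't moved in the hand and lines up over the stack. I'll descend slowly, 3.5 mm clear of the yellow lip.

```bash
python3 -m creep '{"translation":[[0,0,4],[0,0,9],[0,0,14],[0,0,18],[0,0,21],[0,0,23],[0,0,24],[0,0,24]],"roll":[0,0,0,0,0,0,0,0],"gripper":[0.4,0.4,0.4,0.4,0.4,0.4,0.4,0.4]}' >/dev/null; python3 -c "
from h import *
st()"
python3 -m creep '{"translation":[[0,0,0.3],[0,0,0.6],[0,0,0.9],[0,0,1.2],[0,0,1.5],[0,0,1.5],[0,0,1.5],[0,0,1.5]],"roll":[0,0,0,0,0,0,0,0],"gripper":[0.4,0.4,0.4,0.4,0.4,0.4,0.4,0.4]}' >/dev/null; python3 -c "
from h import *
st()"
```

```text
tcp cradle 3.8 1.3 z 99.5 f along -0.31 lat 0.09 fz -4.76 gap 54.9 t 18.28
tcp cradle 3.8 1.1 z 98.4 f along -0.1 lat 0.06 fz -3.56 gap 54.5 t 18.95
```

```bash
python3 -m creep '{"translation":[[0,0.5,0],[0,1,0],[0,1.5,0],[0,2,0],[0,2.4,0],[0,2.6,0],[0,2.6,0],[0,2.6,0]],"roll":[0,0,0,0,0,0,0,0],"gripper":[0.4,0.4,0.4,0.4,0.4,0.4,0.4,0.4]}' >/dev/null; python3 -c "
from h import *
st()"
python3 -m creep '{"translation":[[0,0,0.2],[0,0,0.4],[0,0,0.6],[0,0,0.8],[0,0,1.0],[0,0,1.0],[0,0,1.0],[0,0,1.0]],"roll":[0,0,0,0,0,0,0,0],"gripper":[0.4,0.4,0.4,0.4,0.4,0.4,0.4,0.4]}' >/dev/null; python3 -c "
from h import *
st()"
```

```text
tcp cradle 1.1 1.1 z 98.4 f along 0.81 lat -0.3 fz -4.05 gap 54.7 t 19.62
tcp cradle 1.1 1.1 z 97.4 f along -0.27 lat 0.81 fz -2.86 gap 54.9 t 20.28
```

```bash
python3 -m creep '{"translation":[[0,0,0.15],[0,0,0.3],[0,0,0.45],[0,0,0.6],[0,0,0.6],[0,0,0.6],[0,0,0.6],[0,0,0.6]],"roll":[0,0,0,0,0,0,0,0],"gripper":[0.4,0.4,0.4,0.4,0.4,0.4,0.4,0.4]}' >/dev/null; python3 -c "
from h import *
st()"
```

```text
tcp cradle 1.1 1.1 z 96.8 f along -0.41 lat -0.56 fz -3.6 gap 54.9 t 20.95
```

```bash
python3 -m creep '{"translation":[[0,0,0.15],[0,0,0.3],[0,0,0.45],[0,0,0.6],[0,0,0.6],[0,0,0.6],[0,0,0.6],[0,0,0.6]],"roll":[0,0,0,0,0,0,0,0],"gripper":[0.4,0.4,0.4,0.4,0.4,0.4,0.4,0.4]}' >/dev/null; python3 -c "
from h import *
st()"
```

```text
tcp cradle 1.1 1.1 z 96.6 f along -0.87 lat 2.46 fz 1.87 gap 54.8 t 21.62
```

Resting contact is made (z 96.6 mm, fz up by 5 N). I'll lighten slightly and slide toward the yellow lip.

```bash
python3 -m creep '{"translation":[[0,0,-0.3],[0,0,-0.3],[0,0.15,-0.3],[0,0.3,-0.3],[0,0.45,-0.3],[0,0.6,-0.3],[0,0.6,-0.3],[0,0.6,-0.3]],"roll":[0,0,0,0,0,0,0,0],"gripper":[0.4,0.4,0.4,0.4,0.4,0.4,0.4,0.4]}' >/dev/null; python3 -c "
from h import *
st()
grab('side','s12.png');st();grab('wrist','w12.png');st()"
```

```text
tcp cradle 1.1 1.0 z 96.7 f along 2.45 lat 1.15 fz 2.38 gap 55.0 t 22.28
tcp cradle 1.1 1.1 z 96.6 f along 3.22 lat 1.69 fz 1.84 gap 54.8 t 22.33
tcp cradle 1.1 1.1 z 96.6 f along 2.91 lat 1.12 fz 2.92 gap 54.7 t 22.38
```

```bash
python3 -m creep '{"translation":[[0,0,-0.2],[0,0,-0.4],[0,0,-0.4],[0,0,-0.4],[0,0,-0.4],[0,0,-0.4],[0,0,-0.4],[0,0,-0.4]],"roll":[0,0,0,0,0,0,0,0],"gripper":[0.4,0.4,0.4,0.4,0.4,0.4,0.4,0.4]}' >/dev/null; python3 -c "
from h import *
st();st()"
```

```text
tcp cradle 0.2 1.0 z 96.7 f along 1.12 lat -0.04 fz -1.09 gap 55.2 t 23.05
tcp cradle 0.2 1.0 z 96.7 f along 1.12 lat -0.04 fz -1.09 gap 55.2 t 23.05
```

```bash
python3 -m creep '{"translation":[[0,0.1,0],[0,0.2,0],[0,0.3,0],[0,0.4,0],[0,0.4,0],[0,0.4,0],[0,0.4,0],[0,0.4,0]],"roll":[0,0,0,0,0,0,0,0],"gripper":[0.4,0.4,0.4,0.4,0.4,0.4,0.4,0.4]}' >/dev/null; python3 -c "
from h import *
st()"
```

```text
tcp cradle -0.1 1.3 z 96.7 f along 0.12 lat -0.9 fz -3.18 gap 55.0 t 23.72
```

```bash
python3 -m creep '{"translation":[[0,0.1,0],[0,0.2,0],[0,0.3,0],[0,0.4,0],[0,0.4,0],[0,0.4,0],[0,0.4,0],[0,0.4,0]],"roll":[0,0,0,0,0,0,0,0],"gripper":[0.4,0.4,0.4,0.4,0.4,0.4,0.4,0.4]}' >/dev/null; python3 -c "
from h import *
st();g=grab('scene','sc13.png');grab('side','s13.png');st()
a=cv2.imread('pics/s13.png')[180:260,210:290];b=cv2.imread('pics/sc13.png')[135:205,240:310]
o=np.zeros((400,800,3),np.uint8);o[:400,:400]=cv2.resize(a,(400,400),interpolation=2);o[:,400:]=cv2.resize(b,(400,400),interpolation=2);cv2.imwrite('pics/c13.png',o)"
```

```text
tcp cradle -0.3 1.2 z 96.8 f along -0.25 lat -0.48 fz -4.04 gap 55.0 t 24.38
tcp cradle -0.3 1.2 z 96.8 f along -1.05 lat 0.11 fz -3.25 gap 54.4 t 24.48
```

View pics/c13.png

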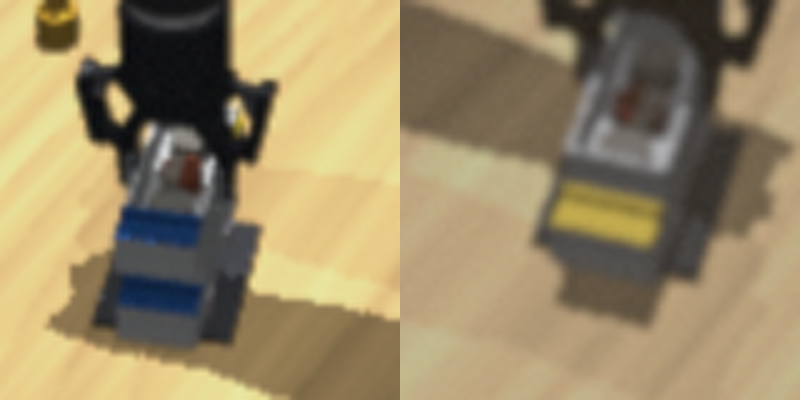

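The scene view shows the plain end right behind the yellow lip. I'll creep until the force shows.

```bash
python3 -m creep '{"translation":[[0,0.1,0],[0,0.2,0],[0,0.3,0],[0,0.4,0],[0,0.4,0],[0,0.4,0],[0,0.4,0],[0,0.4,0]],"roll":[0,0,0,0,0,0,0,0],"gripper":[0.4,0.4,0.4,0.4,0.4,0.4,0.4,0.4]}' >/dev/null; python3 -c "
from h import *
st()"
```

```text
tcp cradle -0.5 1.1 z 96.9 f along 1.9 lat 0.72 fz -2.65 gap 54.6 t 25.15
```

```bash
python3 -m creep '{"translation":[[0,0,0.1],[0,0,0.2],[0,0,0.3],[0,0,0.3],[0,0,0.3],[0,0,0.3],[0,0,0.3],[0,0,0.3]],"roll":[0,0,0,0,0,0,0,0],"gripper":[0.4,0.4,0.4,0.4,0.4,0.4,0.4,0.4]}' >/dev/null; python3 -c "
from h import *
st()"
```

```text
tcp cradle -0.4 1.1 z 96.8 f along 2.86 lat 1.19 fz -1.52 gap 54.8 t 25.82
```

Contact with the lip holds at about 2 N and the tray is resting. Now I'll release.

```bash
python3 -m creep '{"translation":[[0,0,0],[0,0,0],[0,0,0],[0,0,0],[0,0,0],[0,0,0],[0,0,0],[0,0,0]],"roll":[0,0,0,0,0,0,0,0],"gripper":[0.68,0.7,0.74,0.8,0.85,0.9,0.95,1]}' >/dev/null; python3 -c "
from h import *
st()"
python3 -m creep '{"translation":[[0,0,-3],[0,0,-8],[0,0,-15],[0,0,-30],[0,0,-50],[0,0,-75],[0,0,-100],[0,0,-125]],"roll":[0,0,0,0,0,0,0,0],"gripper":[1,1,1,1,1,1,1,1]}' >/dev/null
python3 -m creep '{"translation":[[0,5,-10],[0,10,-20],[0,15,-30],[0,20,-40],[0,20,-40],[0,20,-40],[0,20,-40],[0,20,-40]],"roll":[0,0,0,0,0,0,0,0],"gripper":[1,1,1,1,1,1,1,1]}' >/dev/null
python3 -c "
from h import *
import pickle
st();g=grab('wrist','w14.png');pickle.dump(g,open('w14.pkl','wb'));grab('side','s14.png');grab('scene','sc14.png')
a=cv2.imread('pics/s14.png')[170:260,205:295];b=cv2.imread('pics/sc14.png')[135:205,240:310]
o=np.zeros((560,800,3),np.uint8);o[:400,:400]=cv2.resize(a,(400,400),interpolation=2);o[:400,400:]=cv2.resize(b,(400,400),interpolation=2);cv2.imwrite('pics/c14.png',o)
cv2.imwrite('pics/c14w.png',cv2.resize(g['im'][40:260,180:330],None,fx=2.7,fy=2.7,interpolation=2))"
```

```text
tcp cradle -0.7 1.1 z 96.6 f along 0.6 lat 0.03 fz 0.19 gap 85.4 t 26.48
tcp cradle -20.5 1.6 z 260.2 f along -0.38 lat -0.35 fz -0.22 gap 85.6 t 27.82
```

View pics/c14w.png

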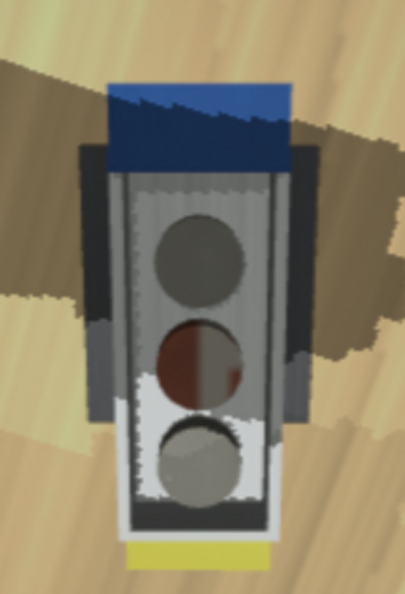

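View pics/c14.png

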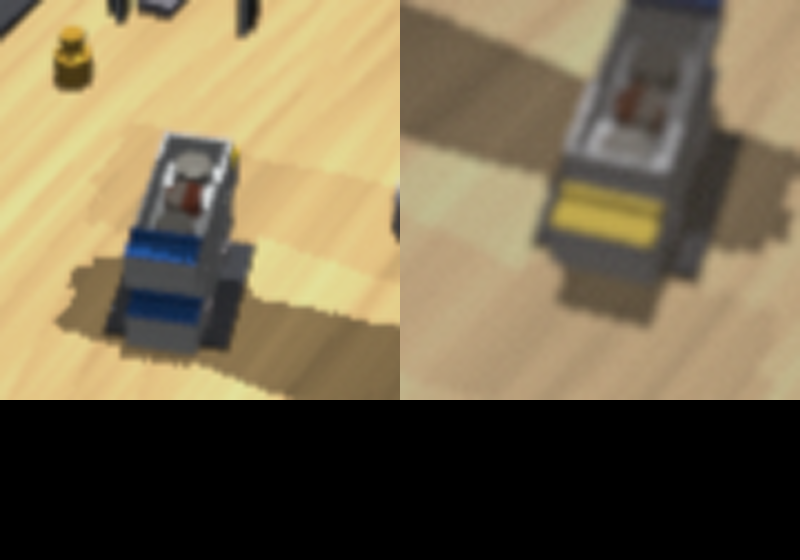

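```bash
python3 -c "
from h import *
import pickle
g=pickle.load(open('w14.pkl','rb')); print(g['raw']['hand_eye'][0,3],g['raw']['hand_eye'][1,3])
f=lambda x,y:(x/2.7+180-.3,y/2.7+40-.3)
for n,q,z in [('topblueL',(107,84),.104),('topblueR',(292,84),.104),('topplL',(118,541),.104),('topplR',(279,541),.104),('yelL',(127,570),.072),('yelR',(270,570),.072),('p1',(79,146),.008),('p2',(319,146),.008),('p3',(308,423),.008),('p4',(90,423),.008)]:
    p=onz(g,*f(*q),z)[:2]-O; print(n,round(p@U*1000,1),round(p@N*1000,1))
"
```

```text
0.0010385185305150646 -0.06986717629510808
topblueL 75.0 28.0
topblueR 75.0 -28.2
topplL -75.3 28.3
topplR -75.3 -28.2
yelL -101.9 28.3
yelR -101.8 -28.2
p1 59.7 49.8
p2 59.7 -49.8
p3 -59.9 -49.5
p4 -60.0 49.2
```

The top tray measures square and centred: ends at +75.0 and -75.3 mm, lateral within 0.3 mm. The yellow end reads -101.85 mm against -101.35 before, so the middle tray may have crept 0.5 mm. I'll reseat it with a slow touch on the yellow end, back to the TCP stop I recorded earlier.

```bash
python3 -c "
from h import *
goto(list(O-.137*U-.0003*N)+[.06],18.0)"
python3 -m creep '{"translation":[[0,30,0],[0,60,0],[0,90,0],[1,117,0],[1.8,117,15],[1.8,117,45],[1.8,117,80],[1.8,117,110]],"roll":[0,0,0,0,0,0,0,0],"gripper":[0.25,0.25,0.25,0.25,0.25,0.25,0.25,0.25]}' >/dev/null;python3 -c "
from h import *
st();goto(list(O-.137*U-.0003*N)+[.06],18.0)"
```

```text
shift [  2.  116.7 200.7] roll 0.13 | at [0.539  0.1382 0.2607] ang 18.13 t 27.97
tcp cradle -137.8 -0.5 z 149.9 f along -0.71 lat -0.5 fz 0.21 gap 21.6 t 28.63
shift [-0.3 -0.8 89.9] roll 0.09 | at [0.5773 0.0272 0.1499] ang 18.09 t 28.63
```

```bash
python3 -m creep '{"translation":[[0,0,25],[0,0,50],[0,0,75],[0,0,86],[0,0,90],[0,0,90],[0,0,90],[0,0,90]],"roll":[0,0,0,0,0,0,0,0],"gripper":[0.25,0.25,0.25,0.25,0.25,0.25,0.25,0.25]}' >/dev/null;python3 -c "
from h import *
st()"
python3 -m creep '{"translation":[[0,-4,0],[0,-8,0],[0,-12,0],[0,-15,0],[0,-17,0],[0,-19,0],[0,-20,0],[0,-20,0]],"roll":[0,0,0,0,0,0,0,0],"gripper":[0.25,0.25,0.25,0.25,0.25,0.25,0.25,0.25]}' >/dev/null;python3 -c "
from h import *
st()"
```

```text
tcp cradle -138.3 -2.3 z 63.9 f along 0.2 lat -0.21 fz -0.49 gap 21.6 t 29.3
tcp cradle -117.3 -0.6 z 61.5 f along -0.55 lat 1.19 fz -0.77 gap 21.4 t 29.97
```

```bash
python3 -m creep '{"translation":[[0,-0.5,0],[0,-1,0],[0,-1.5,0],[0,-2,0],[0,-2.5,0],[0,-3,0],[0,-3.3,0],[0,-3.6,0]],"roll":[0,0,0,0,0,0,0,0],"gripper":[0.25,0.25,0.25,0.25,0.25,0.25,0.25,0.25]}' >/dev/null;python3 -c "
from h import *
st()"
python3 -m creep '{"translation":[[0,-0.2,0],[0,-0.4,0],[0,-0.6,0],[0,-0.8,0],[0,-0.8,0],[0,-0.8,0],[0,-0.8,0],[0,-0.8,0]],"roll":[0,0,0,0,0,0,0,0],"gripper":[0.25,0.25,0.25,0.25,0.25,0.25,0.25,0.25]}' >/dev/null;python3 -c "
from h import *
st()"
```

```text
tcp cradle -114.1 -0.7 z 61.6 f along -1.01 lat 0.61 fz -0.21 gap 21.2 t 30.63
tcp cradle -113.3 -0.7 z 61.6 f along 0.3 lat -0.68 fz 0.7 gap 21.3 t 31.3
```

```bash
python3 -m creep '{"translation":[[0,-0.2,0],[0,-0.4,0],[0,-0.6,0],[0,-0.8,0],[0,-0.8,0],[0,-0.8,0],[0,-0.8,0],[0,-0.8,0]],"roll":[0,0,0,0,0,0,0,0],"gripper":[0.25,0.25,0.25,0.25,0.25,0.25,0.25,0.25]}' >/dev/null;python3 -c "
from h import *
st()"
python3 -m creep '{"translation":[[0,-0.1,0],[0,-0.2,0],[0,-0.3,0],[0,-0.4,0],[0,-0.4,0],[0,-0.4,0],[0,-0.4,0],[0,-0.4,0]],"roll":[0,0,0,0,0,0,0,0],"gripper":[0.25,0.25,0.25,0.25,0.25,0.25,0.25,0.25]}' >/dev/null;python3 -c "
from h import *
st()"
```

```text
tcp cradle -112.5 -0.7 z 61.6 f along -0.86 lat -0.19 fz -0.58 gap 21.6 t 31.97
tcp cradle -112.3 -0.7 z 61.6 f along -1.17 lat 0.33 fz 0.06 gap 21.6 t 32.63
```

```bash
python3 -m creep '{"translation":[[0,-0.1,0],[0,-0.2,0],[0,-0.3,0],[0,-0.4,0],[0,-0.4,0],[0,-0.4,0],[0,-0.4,0],[0,-0.4,0]],"roll":[0,0,0,0,0,0,0,0],"gripper":[0.25,0.25,0.25,0.25,0.25,0.25,0.25,0.25]}' >/dev/null;python3 -c "
from h import *
st()"
```

```text
tcp cradle -112.2 -0.7 z 61.6 f along -4.81 lat -0.24 fz -0.86 gap 21.3 t 33.3
```

```bash
python3 -m creep '{"translation":[[0,-0.1,0],[0,-0.2,0],[0,-0.3,0],[0,-0.3,0],[0,-0.3,0],[0,-0.3,0],[0,-0.3,0],[0,-0.3,0]],"roll":[0,0,0,0,0,0,0,0],"gripper":[0.25,0.25,0.25,0.25,0.25,0.25,0.25,0.25]}' >/dev/null;python3 -c "
from h import *
st()"
```

```text
tcp cradle -112.2 -0.7 z 61.6 f along -5.75 lat 0.25 fz -1.21 gap 21.4 t 33.97
```

The fingers stop at the same place as before (-112.2 against -112.1 mm, 5.8 N), so the middle tray is home. I'll back off, retract and check.

```bash
python3 -m creep '{"translation":[[0,1,0],[0,4,0],[0,10,0],[0,20,0],[0,28,-10],[0,28,-45],[0,28,-80],[0,28,-115]],"roll":[0,0,0,0,0,0,0,0],"gripper":[0.25,0.25,0.25,0.25,0.25,0.25,0.25,0.25]}' >/dev/null
python3 -m creep '{"translation":[[0,-20,-40],[0,-50,-70],[0,-85,-86],[0,-110,-86],[0,-118,-86],[0,-118,-86],[0,-118,-86],[0,-118,-86]],"roll":[0,0,0,0,0,0,0,0],"gripper":[1,1,1,1,1,1,1,1]}' >/dev/null
python3 -c "
from h import *
import pickle
st();g=grab('wrist','w15.png');pickle.dump(g,open('w15.pkl','wb'));grab('side','s15.png');grab('scene','sc15.png')
a=cv2.imread('pics/s15.png')[170:260,205:295];b=cv2.imread('pics/sc15.png')[135:205,240:310]
o=np.zeros((594,800,3),np.uint8);o[:300,410:710]=cv2.resize(a,(300,300),interpolation=2);o[300:594,410:704]=cv2.resize(b,(294,294),interpolation=2)
w=cv2.resize(g['im'][40:260,180:330],None,fx=2.7,fy=2.7,interpolation=2);o[:w.shape[0],:w.shape[1]]=w;cv2.imwrite('pics/c15.png',o)"
```

```text
tcp cradle -22.7 -0.3 z 261.6 f along -1.15 lat -0.27 fz -1.02 gap 85.2 t 35.3
```

View pics/c15.png

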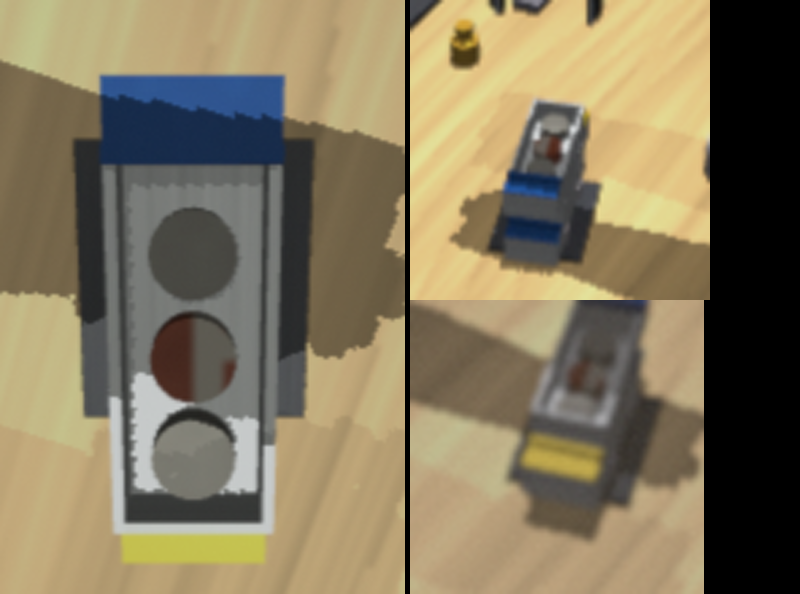

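View pics/sc15.png

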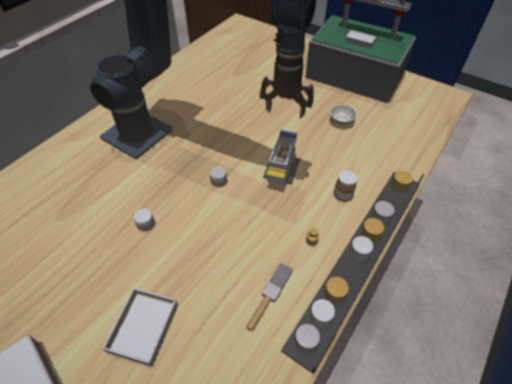

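```bash
python3 -c "
from h import *
import pickle
g=pickle.load(open('w15.pkl','rb'))
f=lambda x,y:(x/2.7+180-.3,y/2.7+40-.3)
for n,q,z in [('topblueL',(100,76),.104),('topblueR',(284,76),.104),('topplL',(113,533),.104),('topplR',(273,533),.104),('yelL',(122,562),.072),('yelR',(266,562),.072),('p1',(74,140),.008),('p2',(313,140),.008),('p3',(303,416),.008),('p4',(84,416),.008)]:
    p=onz(g,*f(*q),z)[:2]-O; print(n,round(p@U*1000,1),round(p@N*1000,1))
a=cv2.imread('pics/scene0.png').astype(int);b=cv2.imread('pics/sc15.png').astype(int)
"
```

```text
topblueL 75.1 28.0
topblueR 75.0 -28.0
topplL -75.2 28.2
topplR -75.2 -28.1
yelL -101.4 28.4
yelR -101.5 -28.6
p1 59.7 49.7
p2 59.6 -49.6
p3 -59.5 -49.3
p4 -59.5 49.9
```

Middle end is back at -101.4 mm, the top tray spans +75.0 to -75.2 mm and is square, and nothing else on the bench has moved. Handing in.

```bash
python3 -c "
from h import *
print(arm.job_done()); st()"
```

```text
the job is handed in; nothing more can be done
None
the job is handed in; nothing more can be done
```

The three-tray stack is finished and handed in at about 35 s, with the robot clear of everything.

- **Middle tray:** I pushed it along the bottom tray with two fingers on the yellow end face. It stopped against the blue lip at about 5.5 N.
- **Top tray:** I gripped the loose blue-ledged tray across its width and set it on the middle tray with its blue ledge over the bottom tray's. I slid it lightly (about 2–3 N) against the yellow lip and released it.
- **Extra step:** After the release, the middle tray's yellow end measured about 0.5 mm off. I gave it one slow push, to 5.8 N, and the fingers stopped within 0.1 mm of where they had the first time.

**Last checks** (from the wrist camera, in the cradle frame):

| Item | Measured | Nominal |
|---|---|---|
| Middle tray's yellow end | -101.4 mm | -101 mm |
| Top tray's ends | +75.0 and -75.2 mm | ±75 mm |
| Lateral error, both trays | under 0.5 mm | 0 |

No yaw showed on either tray. By eye, the tins, jar, weight, brush, bowl and bin are where they started; I did not measure them.

The camera's calibration shifted by about 1–1.5 mm sideways between pictures, so I took the top tray's sideways position relative to how it sat in the jaws. No check failed. I couldn't see the contact between the top tray and the yellow lip directly; it rests on the measured positions and the force I felt.

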